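Nip up the gland of a hydraulic ram with a pin spanner

TASK

A short hydraulic ram stands upright in the bench vice, its gland ring already run down by hand. Take the two-pin spanner, seat both its pins in the gland's two holes, and only then turn the gland clockwise until it comes up solid on its shoulder and is nipped up, pressing and pulling gently with no heaving. Then lift the spanner off, lay it back down flat on the bench clear of the vice, and leave everything else where it is.

Things in the scene. Friction and masses are not known exactly. Their poses are not given: they have to be found in the camera images.
- spanner_grip (a point): Centre of the handle of the loose two-pin spanner (0.19 to 0.31 kg), 10 mm above the bench as it lies. Black rubber sleeve 86 long, 24 wide, 20 high. Axes: x along the handle towards the forked head, y across, z up. It lies level on sleeve and pins; centre of mass some 28 mm towards the head. Hold it hard: pressing tips it in the fingers. An ordinary wrench lies nearby; the two may have swapped places.
- spanner_pins (a point): Point of the same spanner midway between its pin tips, 90 mm ahead of the handle centre along x and 10 mm lower; same axes. Dark steel half-ring head, open to +x, inner radius 20, outer 33, 6 thick. Two pins, dia 5 with tapered tips, point down from it at y = +26 and -26, 8 long below the head.
- gland_face (a point): Centre of the top face of the gland, a flat steel ring of dia 73 on top of the ram, about 215 above the bench. This frame is fixed to the vice: z up, x towards the vice's screw. Two pin holes in the ring, dia 6.5 and 10 deep, lie opposite each other 26 from this centre. The spanner fits either way round; fully seated, its head lies on the face and the pins are 8 down.
- gland (a joint): Angle of the gland in the ram (rad), growing clockwise seen from above; starts at 0.03 to 0.33; 0.70 is home, a dead stop. It drags at about 0.4 N m and stays where left. How the ram is turned in the jaws is not measured: seen from above, the line through the holes lies (0.35 minus this angle) anticlockwise of the gland_face x axis, give or take 0.3 rad. Look, or feel for the holes.
- vice: Fixed blue bench vice with the grey ram upright in it; origin under the ram's axis. Its jaws end 79 below the gland face; the barrel is dia 82. The chromed rod, dia 25, stands up 45 through the gland and goes between the fork's arms. The handle overhangs, clear of all. Nipped up is 1 to 1.6 N m at the stop, 11 to 18 N at the handle; pins and gland must never bear 90 N in all, about 2 N m.
- wrench: Ordinary combination wrench, 200 long, lying on the bench near the spanner; not needed. Origin under its middle.
- clevis: Steel fork-shaped rod end, about 95 x 50 x 50, on the bench; leave it. Origin under it.
- seal: Black rubber seal ring, dia 72, 9 high, on the bench; leave it. Origin under its centre.
- grease_tin: Bare metal tin, dia 84, 75 high, on the bench; leave it. Origin under its centre.
- oil_bottle: Grey plastic bottle, dia 68, 190 high, on the bench; leave it. Origin under its centre.
- hammer: Hammer, 280 long, lying on the bench; leave it. Origin under its middle.
- offcut: Timber offcut 160 x 70 x 35, on the bench; leave it. Origin under its centre.
There are look-alikes about, which are no part of the job. Leave any blue, pink or yellow look-alike of the part that bears spanner_grip alone.

How it is judged:
By the outcome, as a careful person would: the job done as asked, in the order asked, and still so for the second after the job is handed in, with the robot touching nothing.
It also fails if it takes over 72 s, if anything falls off the work surface, if the arm or the gripper's body presses on something with over 40 N, if the wrist force passes 120 N, or if a joint passes its speed limit or range.

ROBOT

A 6-joint arm with a two-finger parallel gripper is mounted at the origin on the work surface. World frame = base frame: x ahead of the robot, y to its left, z up, the work surface at z = 0. Lengths are in m, angles in rad, forces in N, time in s.
With the tool pointing down it reaches from about 0.425 to 1.125 m from the base axis. Payload 14.9 kg.
Tool frame: the origin (TCP) lies at the very end of the fingers, on their centre line; the grasp point (between the pads) lies grip_depth behind it (grip_depth is the distance from the TCP to the grasp point, in m); z points along the fingers, y is the line along which they close (so a half turn about z gives the same grasp; the last joint's range is limited). The gripper opens to 91 mm and grips with 3 to 60 N. Pads are 32 mm wide; open, the fingers measure 118 mm over their backs; the gripper's body (76 mm by 178 mm) begins 60 mm behind the grasp point.
Start: joints at [1.276, 0.379, 1.734, -0, 1.028, -0.033], TCP at [0.181, 0.676, 0.214] pointing down, gripper open.
Joint ranges: [-2.77, 2.77], [-0.74, 2.19], [0, 2.66], [-1.06, 4.2], [0.31, 2.87], [-3.08, 3.08]. Speed limits (rad/s): [1.89, 1.89, 2.39, 3.14, 3.14, 3.14].

INTERFACE

Orientations are given as a 3x3 rotation matrix whose columns are the frame's x, y, z axes.
In Python, from bench import state, grab_frame, calibration, job_done, grip_depth gives the robot as it stands. The module is installed in compiled form; this text tells all that it offers.
- The arm moves only by the tool jog_arm, never from a script. Its argument "series" is a list of rows, each an object with "xyz": the shift along the tool's x, y, z in m, a list of three; "twist": the turn about the tool's z in degrees; "jaw": the finger opening in m, from 0 to 0.0912. A call has 1 to 20 rows; each row is the pose to reach, as a shift and turn from the pose commanded when the call began, along the tool's axes at that moment; what a row does not reach only later rows make up. A row lasts 1/10 s, in which the tool goes at most 50 mm and 8.59 degrees, less where a joint would pass 70% of its speed; a pose out of reach is approached as far as the arm can. A call with a gripper value outside its range is refused whole. The fingers move at their own pace and stop on an object; the grip force is fixed at half the most. Time passes only in rows, so rows that repeat a pose let the fingers close. It gives the time, the measured TCP pose, the force, the opening and the grip force at its end, in the units of the state.
- state(): the state, without advancing time (a new reading comes with each control period).
- grab_frame(name): name is "scene" or "top" or "wrist"; returns the picture (480x640x3 uint8, blue, green, red); there is no depth.
- calibration(name): a dict with "intrinsics" (3x3 intrinsics, pixels), "R" (3x3) and "t" (3): a world point X has camera coordinates R X + t; the wrist camera has in their place "T_tool_cam" (4x4, takes a point from camera to tool coordinates, whose origin is the TCP and whose axes are the flange's). Camera axes: x right, y down, z forward; pixel columns grow to the right and rows downward; lengths in m; the calibration is good to about 2 mm. A picture is of the moment at which its call begins: read the wrist's pose just before it. calibration takes no time and is no camera call.
- job_done(): hands the job in; it is judged then, once.
The state is a dict: "time_s": time; "qpos": joint angles; "joint_vel": joint speeds; "effort": joint torques, N m; "tcp_pos": TCP position; "orientation": TCP orientation; "wrist_force": force on the tool from outside, world axes, zero at the start; "wrist_torque": the same for the moment, N m; "gripper_width": finger opening in m; "finger_force": force on a finger pad.
Only numpy, scipy, OpenCV 4.12 (cv2) and the standard library are available. Lean on these libraries where they do the work, as an engineer would, in place of code of your own. Each camera call takes 0.05 s, during which the arm holds its last target. There are 200 camera calls.

## Working session

There is one attempt and no reset: what is moved stays moved. The work goes in short steps, Python scripts to look and compute and a tool call to move; the robot and the scene stay as the last step left them, time stands still between calls to the robot, and variables do not carry over. Pictures are saved under pics/ and viewed, at most 10 in all, crops included, and the job is handed in when it is done.

Besides the shell and the picture viewer there is one more tool, called after "Call:" as name(argument=value, ...) on one line, values as JSON. jog_arm: Moves the arm, as the interface text tells. Its arguments: {"type":"object","properties":{"series":{"type":"array"}},"required":["series"]}

```bash
mkdir -p pics
cat > h.py <<'E'
import numpy as np, cv2
from bench import state, grab_frame, calibration, job_done, grip_depth
def cam(name, s=None):
    c=calibration(name); K=np.array(c["intrinsics"])
    if name=="wrist":
        s=s or state(); T=np.array(c["T_tool_cam"]); Ro=np.array(s["orientation"])
        Rwc=Ro@T[:3,:3]; o=np.array(s["tcp_pos"])+Ro@T[:3,3]
    else:
        Rwc=np.array(c["R"]).T; o=-Rwc@np.array(c["t"])
    return K,Rwc,o
def ray(C,u,v,z):
    K,R,o=C; d=R@np.linalg.solve(K,[u,v,1.]); return o+d*(z-o[2])/d[2]
def proj(C,X):
    K,R,o=C; p=K@(R.T@(np.array(X)-o)); return p[:2]/p[2]
E
python3 - <<'E'
from h import *
s=state(); print(s, grip_depth)
for n in("scene","top","wrist"):
    f=grab_frame(n); cv2.imwrite(f"pics/{n}0.png",f); print(n,cam(n,s))
E
```

```text
{'time_s': 0.0, 'qpos': array([ 1.27571996e+00,  3.79399221e-01,  1.73478917e+00,  2.79627423e-05,
        1.02849579e+00, -3.32878684e-02]), 'joint_vel': array([ 0.0014502 , -0.00150913, -0.00025706,  0.00028349,  0.00042889,
       -0.00085614]), 'effort': array([-4.11810368e-03, -7.63674402e+01, -4.34372842e+01,  6.48647826e-02,
        4.23435937e-02, -1.18268995e-04]), 'tcp_pos': array([0.18104041, 0.67576872, 0.21329063]), 'orientation': array([[-9.65924895e-01,  2.58822296e-01, -3.40345285e-04],
       [ 2.58822512e-01,  9.65924340e-01, -1.03738442e-03],
       [ 6.02495784e-05, -1.09012446e-03, -9.99999404e-01]]), 'wrist_force': array([-0.04614332, -0.33448582, -0.31170532]), 'wrist_torque': array([-0.01180739,  0.06600027,  0.00407043]), 'finger_force': 0.0, 'gripper_width': 0.09129587906354397} 0.0188
scene (array([[563.45852942,   0.        , 311.98585456],
       [  0.        , 563.45852942, 242.41906879],
       [  0.        ,   0.        ,   1.        ]]), array([[ 0.01356777,  0.51947109, -0.8543803 ],
       [ 0.99960328, -0.02813822, -0.00123434],
       [-0.02468195, -0.85402461, -0.51964678]]), array([ 1.67484663, -0.02349603,  0.83777533]))
top (array([[533.70844054,   0.        , 320.81046847],
       [  0.        , 533.70844054, 236.66250581],
       [  0.        ,   0.        ,   1.        ]]), array([[ 1.62899889e-02, -9.92624858e-01,  1.20127127e-01],
       [-9.99867259e-01, -1.62099996e-02,  1.64307644e-03],
       [ 3.16302160e-04, -1.20137947e-01, -9.92757157e-01]]), array([ 0.42773121, -0.03482306,  1.37171664]))
wrist (array([[414.0191215 ,   0.        , 321.54850454],
       [  0.        , 414.0191215 , 239.38044745],
       [  0.        ,   0.        ,   1.        ]]), array([[ 0.25848315,  0.93638252,  0.23743259],
       [ 0.96601528, -0.2503072 , -0.06450413],
       [-0.00096945,  0.24603674, -0.96926002]]), array([0.11442548, 0.69329   , 0.38298981]))
```

View pics/top0.png

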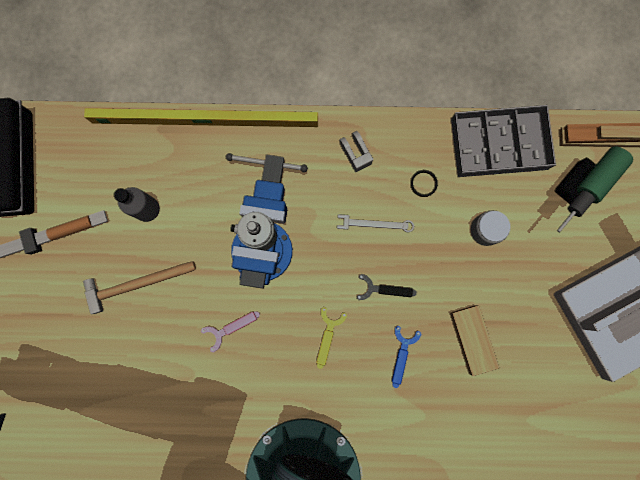

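View pics/scene0.png

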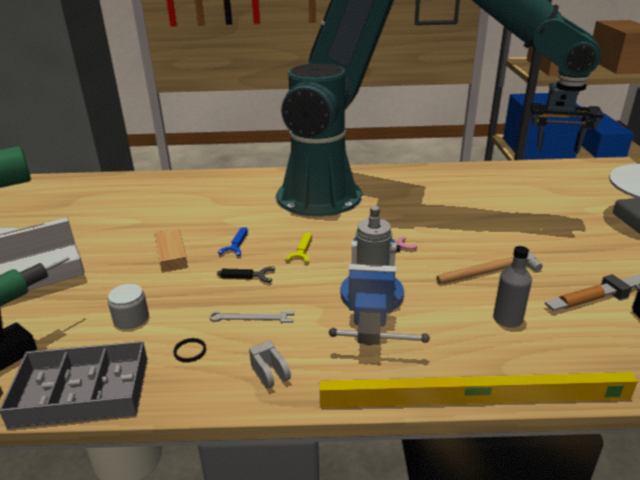

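Top view: the black-handled dark-steel spanner is at (385,289). The things it could be taken for are the pink (232,330), yellow (330,337) and blue (405,355) look-alikes, and the wrench (375,224). By the description I choose the black one at (385,289). The gland is at (255,229) and the vice screw points towards +x (up in the image).

Run:
```python
from h import *
f=cv2.imread("pics/top0.png"); C=cam("top")
a=cv2.resize(f[259:319,345:425],None,fx=5,fy=5,interpolation=cv2.INTER_CUBIC)
b=cv2.resize(f[199:259,215:295],None,fx=5,fy=5,interpolation=cv2.INTER_CUBIC)
cv2.imwrite("pics/crop0.png",np.hstack([a,b]))
g=f.max(2); m=np.zeros_like(g); m[265:315,348:425]=(g[265:315,348:425]<45)*255
n,l,st,ce=cv2.connectedComponentsWithStats(m)
i=1+np.argmax(st[1:,4]); print(st[i],ce[i])
pts=np.argwhere(l==i)[:,::-1].astype(np.float32); r=cv2.minAreaRect(pts); print(r)
for u in cv2.boxPoints(r): print(ray(C,*u,0.015))
print("grip",ray(C,*r[0],0.015),"glandguess",ray(C,255,229,0.215))
```

```text
[379 285  34  12 303] [395.35643564 290.65676568]
((395.481689453125, 290.66461181640625), (33.792049407958984, 8.944953918457031), 6.340191841125488)
[ 0.45019109 -0.17998843  0.015     ]
[ 0.47263222 -0.18241498  0.015     ]
[ 0.46460431 -0.26744854  0.015     ]
[ 0.44219744 -0.26485481  0.015     ]
grip [ 0.45739346 -0.22369277  0.015     ] glandguess [0.58222481 0.11126445 0.215     ]
```

View pics/crop0.png

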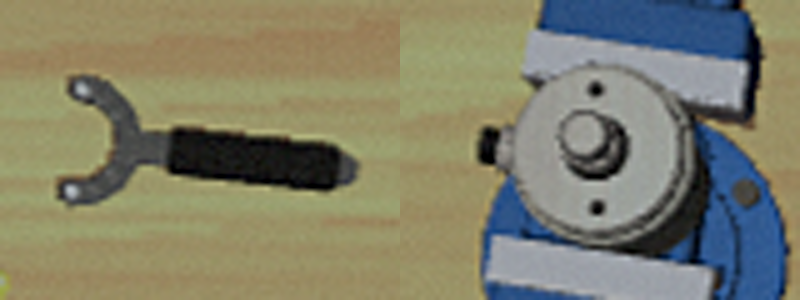

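Crop: the half-ring head is open to the left with its pin bosses at (361,277) and (359,297). The sleeve measures 86x22 mm as described, so the choice holds. The gland holes are clear at full-image pixels (254,217) and (254,240).

```bash
cat >> h.py <<'E'
def shift(P,s=None):
    s=s or state(); return np.array(s["orientation"]).T@(np.array(P)-s["tcp_pos"])
E
python3 - <<'E'
from h import *
C=cam("top")
a=ray(C,253.8,216.4,.215);b=ray(C,254.0,240.2,.215)
print(a,b,(a+b)/2,np.linalg.norm(a-b),np.degrees(np.arctan2(*(a-b)[1::-1])))
for u in [(361,276.6),(358.6,296.6)]: print(ray(C,*u,.014))
for P in [(.33,.40,.30),(.45,.1,.30),(.459,-.204,.17)]: print(np.round(shift(P),4))
E
```

```text
[0.61005474 0.11476295 0.215     ] [0.55754686 0.11267867 0.215     ] [0.5838008  0.11372081 0.215     ] 0.05254923676923171 2.2731404362172003
[ 0.49153646 -0.13629004  0.014     ]
[ 0.44096122 -0.13058872  0.014     ]
[-0.2152 -0.228  -0.0864]
[-0.4088 -0.4867 -0.0862]
[-0.4962 -0.7779  0.0441]
```

Call:
jog_arm(series=[{"xyz":[-0.031,-0.033,-0.02],"twist":5,"jaw":0.05},{"xyz":[-0.062,-0.065,-0.04],"twist":11,"jaw":0.05},{"xyz":[-0.092,-0.098,-0.06],"twist":17,"jaw":0.05},{"xyz":[-0.123,-0.13,-0.08],"twist":23,"jaw":0.05},{"xyz":[-0.154,-0.163,-0.086],"twist":29,"jaw":0.05},{"xyz":[-0.185,-0.195,-0.086],"twist":35,"jaw":0.05},{"xyz":[-0.215,-0.228,-0.086],"twist":41,"jaw":0.05},{"xyz":[-0.243,-0.265,-0.086],"twist":47,"jaw":0.05},{"xyz":[-0.27,-0.302,-0.086],"twist":53,"jaw":0.05},{"xyz":[-0.298,-0.339,-0.086],"twist":59,"jaw":0.05},{"xyz":[-0.326,-0.376,-0.086],"twist":65,"jaw":0.05},{"xyz":[-0.353,-0.413,-0.086],"twist":71,"jaw":0.05},{"xyz":[-0.381,-0.45,-0.086],"twist":76,"jaw":0.05},{"xyz":[-0.409,-0.487,-0.086],"twist":80.6,"jaw":0.05},{"xyz":[-0.426,-0.533,-0.06],"twist":80.6,"jaw":0.05},{"xyz":[-0.444,-0.577,-0.03],"twist":80.6,"jaw":0.05},{"xyz":[-0.461,-0.623,0.0],"twist":80.6,"jaw":0.05},{"xyz":[-0.478,-0.67,0.02],"twist":80.6,"jaw":0.05},{"xyz":[-0.49,-0.715,0.04],"twist":80.6,"jaw":0.05},{"xyz":[-0.496,-0.76,0.044],"twist":80.6,"jaw":0.05}])

```text
time_s: 2.15
tcp_pos: [0.4642, -0.1702, 0.1719]
orientation: [[0.097, 0.995, -0.001], [0.995, -0.097, 0.001], [0.001, -0.002, -1.0]]
wrist_force: [1.7, 1.1, -0.2]
gripper_width: 0.0498
finger_force: 0.0
```

Call:
jog_arm(series=[{"xyz":[0,0,0],"twist":0,"jaw":0.05},{"xyz":[0,0,0],"twist":0,"jaw":0.05}])

```text
time_s: 2.35
tcp_pos: [0.4645, -0.1694, 0.1731]
orientation: [[0.1, 0.995, -0.001], [0.995, -0.1, 0.0], [0.0, -0.001, -1.0]]
wrist_force: [0.3, 0.8, 0.6]
gripper_width: 0.0499
finger_force: 0.0
```

Run:
```python
from h import *
s=state(); f=grab_frame("wrist"); cv2.imwrite("pics/w1.png",f); C=cam("wrist",s)
print(s["time_s"],s["tcp_pos"],s["orientation"],s["wrist_force"])
g=f.max(2); m=(g<45).astype(np.uint8)*255
n,l,st,ce=cv2.connectedComponentsWithStats(m)
for i in range(1,n):
    if st[i,4]>800:
        r=cv2.minAreaRect(np.argwhere(l==i)[:,::-1].astype(np.float32)); print(st[i],r,ray(C,*r[0],.015),[ray(C,*p,.015)[:2].round(4) for p in cv2.boxPoints(r)])
```

```text
2.35 [ 0.46453107 -0.16936415  0.17312546] [[ 1.00031049e-01  9.94983969e-01 -8.31116018e-04]
 [ 9.94984238e-01 -1.00030674e-01  4.80687070e-04]
 [ 3.95138834e-04 -8.75030969e-04 -9.99999539e-01]] [0.3036478  0.77918336 0.60810849]
[ 187  236  270   81 7124] ((321.5, 276.0), (80.0, 269.0), 90.0) [ 0.45984058 -0.21532056  0.015     ] [array([ 0.3541, -0.1702]), array([ 0.5723, -0.192 ]), array([ 0.5709, -0.2627]), array([ 0.3415, -0.2399])]
[    0   277   640   203 67812] ((319.5, 378.0), (202.0, 639.0), 90.0) [ 0.4484806  -0.31077453  0.015     ] [array([ 0.1919, -0.1895]), array([ 0.7237, -0.2425]), array([ 0.7416, -0.4493]), array([ 0.1326, -0.3891])]
[  385   278   255   110 15358] ((512.298095703125, 331.9947814941406), (108.19387817382812, 255.25897216796875), 88.99491119384766) [ 0.61907322 -0.28260521  0.015     ] [array([ 0.5114, -0.2241]), array([ 0.7235, -0.2413]), array([ 0.7342, -0.3451]), array([ 0.5066, -0.3271])]
```

View pics/w1.png

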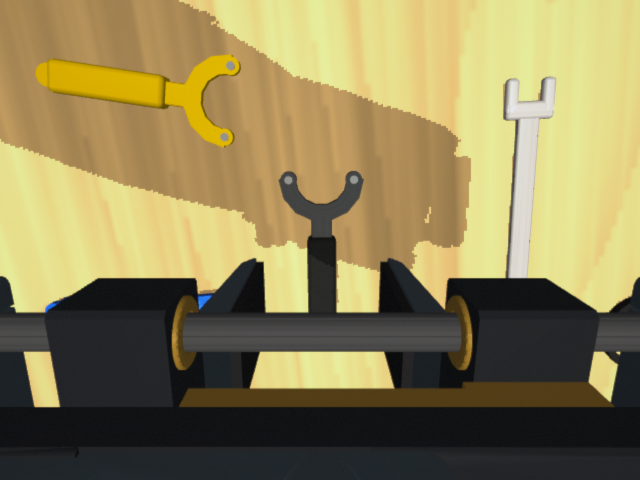

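Wrist view: the dark fork is centred below the fingers, bosses at (288,180) and (354,180), sleeve front edge at about (322,237). The yellow look-alike is well to the left.

Run:
```python
from h import *
s=state();C=cam("wrist",s)
a=ray(C,288,180,.014);b=ray(C,354,180,.014);e=ray(C,308,237,.02);e2=ray(C,335.5,237,.02)
d=(a-b)/np.linalg.norm(a-b); ang=np.degrees(np.arctan2(d[1],d[0]))-90
x=np.array([np.cos(np.radians(ang)),np.sin(np.radians(ang)),0]); m=(a+b)/2
print(m,np.linalg.norm(a-b),ang,e,e2,(m-(e+e2)/2)@x)
ti=np.degrees(np.arctan2(s["orientation"][1,0],s["orientation"][0,0])); print(ti)
t=m-.070*x; t[2]=-0.005; print(t,shift(t,s))
```

```text
[ 0.46768765 -0.13510114  0.014     ] 0.05223168555754563 84.37761486698892 [ 0.45287276 -0.17884715  0.02      ] [ 0.47487883 -0.1810111   0.02      ] 0.04498577691213315
84.35274939010935
[ 0.46082963 -0.20476438 -0.005     ] [-0.03653598 -0.00031774  0.17841712]
```

Call:
jog_arm(series=[{"xyz":[-0.012,0,0.03],"twist":0,"jaw":0.05},{"xyz":[-0.024,0,0.065],"twist":0,"jaw":0.05},{"xyz":[-0.0365,0,0.1],"twist":0,"jaw":0.05},{"xyz":[-0.0365,0,0.13],"twist":0,"jaw":0.05},{"xyz":[-0.0365,0,0.15],"twist":0,"jaw":0.05},{"xyz":[-0.0365,0,0.162],"twist":0,"jaw":0.05},{"xyz":[-0.0365,0,0.168],"twist":0,"jaw":0.05},{"xyz":[-0.0365,0,0.17],"twist":0,"jaw":0.05},{"xyz":[-0.0365,0,0.17],"twist":0,"jaw":0.05}])

```text
time_s: 3.3
tcp_pos: [0.462, -0.2049, 0.0042]
orientation: [[0.097, 0.995, 0.001], [0.995, -0.097, -0.0], [-0.0, 0.001, -1.0]]
wrist_force: [0.6, 0.0, 0.6]
gripper_width: 0.0501
finger_force: 0.0
```

Call:
jog_arm(series=[{"xyz":[0,0,0],"twist":0,"jaw":0.0},{"xyz":[0,0,0],"twist":0,"jaw":0.0},{"xyz":[0,0,0],"twist":0,"jaw":0.0},{"xyz":[0,0,0],"twist":0,"jaw":0.0},{"xyz":[0,0,0],"twist":0,"jaw":0.0},{"xyz":[0,0,0],"twist":0,"jaw":0.0}])

```text
time_s: 3.9
tcp_pos: [0.4615, -0.2051, 0.0038]
orientation: [[0.098, 0.995, 0.0], [0.995, -0.098, -0.0], [-0.0, 0.0, -1.0]]
wrist_force: [-1.8, 0.5, 7.0]
gripper_width: 0.0238
finger_force: 30.0
```

Call:
jog_arm(series=[{"xyz":[0,0,-0.005],"twist":0,"jaw":0.0},{"xyz":[0,0,-0.02],"twist":0,"jaw":0.0},{"xyz":[0,0,-0.04],"twist":0,"jaw":0.0},{"xyz":[0,0,-0.065],"twist":0,"jaw":0.0},{"xyz":[0.005,0.003,-0.09],"twist":0,"jaw":0.0},{"xyz":[0.015,0.007,-0.12],"twist":0,"jaw":0.0},{"xyz":[0.03,0.014,-0.15],"twist":-1,"jaw":0.0},{"xyz":[0.048,0.023,-0.18],"twist":-2,"jaw":0.0},{"xyz":[0.07,0.033,-0.21],"twist":-3,"jaw":0.0},{"xyz":[0.095,0.045,-0.24],"twist":-4,"jaw":0.0},{"xyz":[0.12,0.057,-0.265],"twist":-5,"jaw":0.0},{"xyz":[0.145,0.069,-0.282],"twist":-6,"jaw":0.0},{"xyz":[0.17,0.081,-0.292],"twist":-7,"jaw":0.0},{"xyz":[0.193,0.092,-0.296],"twist":-7.9,"jaw":0.0},{"xyz":[0.21,0.1,-0.296],"twist":-7.9,"jaw":0.0},{"xyz":[0.22,0.104,-0.296],"twist":-7.9,"jaw":0.0},{"xyz":[0.22,0.104,-0.296],"twist":-7.9,"jaw":0.0},{"xyz":[0.22,0.104,-0.296],"twist":-7.9,"jaw":0.0},{"xyz":[0.22,0.104,-0.296],"twist":-7.9,"jaw":0.0}])

```text
time_s: 5.8
tcp_pos: [0.5859, 0.0031, 0.2992]
orientation: [[-0.039, 0.999, -0.001], [0.999, 0.039, -0.0], [-0.0, -0.001, -1.0]]
wrist_force: [-0.3, 0.1, -1.6]
gripper_width: 0.0236
finger_force: 30.0
```

Run:
```python
from h import *
s=state(); f=grab_frame("wrist"); cv2.imwrite("pics/w2.png",f)
print(s["time_s"],s["tcp_pos"],s["orientation"],s["wrist_force"],s["wrist_torque"])
```

```text
5.8 [0.5858883  0.00305046 0.29917069] [[-3.93360050e-02  9.99225804e-01 -6.86230132e-04]
 [ 9.99226034e-01  3.93359208e-02 -1.35674078e-04]
 [-1.08575546e-04 -6.91035889e-04 -9.99999755e-01]] [-0.27871943  0.12181519 -1.6342538 ] [-0.13022154  0.06274008 -0.04609804]
```

View pics/w2.png

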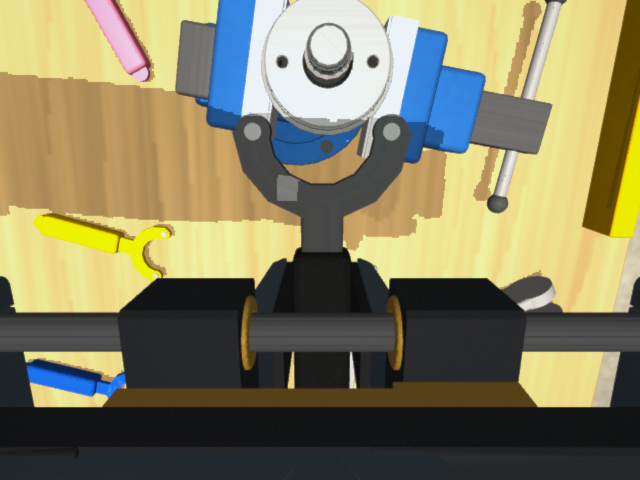

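Wrist view: gland holes at (282,61) and (373,61), fork bosses at (252,131) and (391,131). The fork is nearly parallel to the hole line.

```bash
cat > m.py <<'E'
from h import *
def blob(g,u,v,r,dark):
    u,v=int(round(u)),int(round(v)); p=g[v-r:v+r+1,u-r:u+r+1].astype(float); w=(np.median(p)-p) if dark else (p-np.median(p))
    w=np.where(w>0.5*w.max(),w,0); y,x=np.mgrid[v-r:v+r+1,u-r:u+r+1]; return (w*x).sum()/w.sum(),(w*y).sum()/w.sum()
E
python3 - <<'E'
from m import *
s=state();C=cam("wrist",s);g=cv2.cvtColor(cv2.imread("pics/w2.png"),6)
h=[blob(g,u,61,9,True) for u in(282,373)]; b=[blob(g,u,131,14,False) for u in (252,391)]
print(h,b)
R=s["orientation"];T=s["tcp_pos"]
H=[ray(C,*p,.215) for p in h]
print("holes",H,np.linalg.norm(H[0]-H[1]))
for z in(.001,.005,.010,.015):
    B=[ray(C,*p,T[2]+z) for p in b]; print(z,np.linalg.norm(B[0]-B[1]),[R.T@(x-T) for x in B])
    d=[R.T@(x-y) for x,y in zip(H,B)]; print("  need",np.mean(d,0),"ang",np.degrees(np.arctan2(*(R.T@(H[1]-H[0]))[:2])), np.degrees(np.arctan2(*(R.T@(B[1]-B[0]))[:2])))
E
```

```text
[(np.float64(281.720831445401), np.float64(61.480120072496604)), (np.float64(372.35932391244114), np.float64(61.24078692158493))] [(np.float64(252.4171165873737), np.float64(130.80012829422142)), (np.float64(390.7572541101817), np.float64(130.55760023074706))]
holes [array([0.5589639, 0.1108799, 0.215    ]), array([0.61063235, 0.1130505 , 0.215     ])] 0.051714027587028456
0.001 0.054519762856809685 [array([ 0.06989179, -0.02718888, -0.0009937 ]), array([ 0.07000302,  0.02733077, -0.00101798])]
  need [0.03893155 0.00307406 0.08527413] ang 0.15338420638614148 0.11689418067429046
0.005 0.053226976926253174 [array([ 0.06986143, -0.0265412 , -0.00499399]), array([ 0.06997002,  0.02668566, -0.0050177 ])]
  need [0.03896323 0.00307278 0.08927413] ang 0.15338420638614148 0.11689418067428839
0.01 0.05161099451305747 [array([ 0.06982348, -0.02573162, -0.00999435]), array([ 0.06992878,  0.02587927, -0.01001733])]
  need [0.03900283 0.00307118 0.09427412] ang 0.15338420638614148 0.11689418067428949
0.015 0.049995012099861756 [array([ 0.06978553, -0.02492203, -0.0149947 ]), array([ 0.06988753,  0.02507288, -0.01501697])]
  need [0.03904243 0.00306958 0.09927412] ang 0.15338420638614148 0.11689418067430557
```

Call:
jog_arm(series=[{"xyz":[0.01,0.001,0],"twist":0,"jaw":0.0},{"xyz":[0.025,0.002,0],"twist":0,"jaw":0.0},{"xyz":[0.036,0.003,0],"twist":0,"jaw":0.0},{"xyz":[0.039,0.0031,0],"twist":0,"jaw":0.0},{"xyz":[0.039,0.0031,0.01],"twist":0,"jaw":0.0},{"xyz":[0.039,0.0031,0.03],"twist":0,"jaw":0.0},{"xyz":[0.039,0.0031,0.05],"twist":0,"jaw":0.0},{"xyz":[0.039,0.0031,0.064],"twist":0,"jaw":0.0},{"xyz":[0.039,0.0031,0.07],"twist":0,"jaw":0.0},{"xyz":[0.039,0.0031,0.073],"twist":0,"jaw":0.0},{"xyz":[0.039,0.0031,0.073],"twist":0,"jaw":0.0},{"xyz":[0.039,0.0031,0.073],"twist":0,"jaw":0.0},{"xyz":[0.039,0.0031,0.073],"twist":0,"jaw":0.0}])

```text
time_s: 7.15
tcp_pos: [0.5883, 0.0429, 0.2272]
orientation: [[-0.04, 0.999, 0.001], [0.999, 0.04, 0.0], [-0.0, 0.001, -1.0]]
wrist_force: [0.2, 0.2, -2.2]
gripper_width: 0.0238
finger_force: 30.0
```

Run:
```python
from h import *
s=state(); f=grab_frame("wrist"); t=grab_frame("scene"); cv2.imwrite("pics/w3.png",np.hstack([f[0:300,170:470],cv2.resize(t[200:260,340:410],(350,300),interpolation=cv2.INTER_CUBIC)]))
print(s["time_s"],s["tcp_pos"],s["wrist_force"],s["wrist_torque"])
```

```text
7.15 [0.58830928 0.04287932 0.22721458] [ 0.20810561  0.24822312 -2.20361606] [-0.03680743  0.03160096  0.00123169]
```

View pics/w3.png

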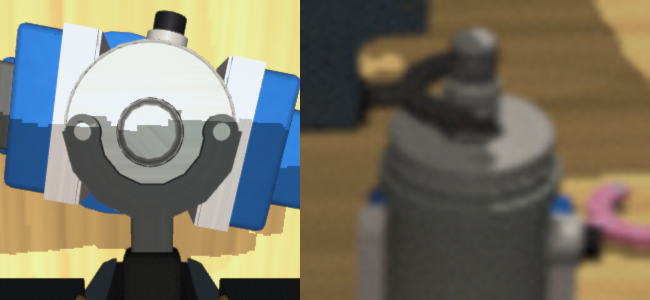

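Wrist crop: bosses at (83,132) and (222,131), gland disc centred near (151,127). The rod is inside the fork. I'll check the disc centre numerically.

Run:
```python
from m import *
from scipy.optimize import least_squares
s=state();C=cam("wrist",s);R=s["orientation"];T=s["tcp_pos"]
f=cv2.imread("pics/w3.png")[:, :300]; g=cv2.GaussianBlur(cv2.cvtColor(f,6),(3,3),0).astype(float)
P=[];Q=[]
for a in np.radians(np.arange(3,178,2)):
    r=np.arange(74,95,.25); u=152+r*np.cos(a); v=127-r*np.sin(a)
    p=cv2.remap(g.astype(np.float32),u.astype(np.float32)[None],v.astype(np.float32)[None],1)[0]
    k=np.argmax(np.abs(np.gradient(p))); Q.append(r[k]); P.append((R.T@(ray(C,u[k]+170,v[k],.215)-T))[:2])
P=np.array(P); print(np.round(Q,0).astype(int))
o=least_squares(lambda c:np.hypot(*(P-c[:2]).T)-c[2],[.07,0,.036],loss="soft_l1",f_scale=.0003); print(o.x)
o=least_squares(lambda c:np.hypot(*(P-c[:2]).T)-c[2]*1,[.07,0,.036],loss="cauchy",f_scale=.0003); print(o.x)
gg=cv2.cvtColor(f,6); b=[blob(gg,u,131,9,False) for u in(83,222)]
for z in(.007,.010,.013):
    B=[R.T@(ray(C,u+170,v,T[2]+z)-T) for u,v in b]; print(z,B,np.mean(B,0),np.linalg.norm(B[0]-B[1]))
```

```text
[84 84 83 77 81 81 80 81 81 81 81 81 81 81 81 81 89 92 85 85 82 82 82 82
 82 82 82 82 83 83 83 83 83 87 84 84 84 84 84 84 84 85 84 84 84 89 92 93
 95 85 85 88 89 90 85 85 88 89 89 89 88 93 85 86 86 85 85 85 85 85 85 85
 85 85 85 88 85 85 85 85 85 85 85 85 78 82 84 89]
[ 0.06959482 -0.00067724  0.03515842]
[ 0.06935426 -0.00069161  0.03523231]
0.007 [array([ 0.07208356, -0.02608186, -0.00702197]), array([ 0.0694266 ,  0.02680587, -0.00698177])] [ 0.07075508  0.000362   -0.00700187] 0.05295444411957249
0.01 [array([ 0.07201953, -0.02559865, -0.01002161]), array([ 0.06941157,  0.02631385, -0.00998214])] [ 0.07071555  0.0003576  -0.01000187] 0.051977982426770625
0.013 [array([ 0.0719555 , -0.02511544, -0.01302124]), array([ 0.06939653,  0.02582183, -0.01298252])] [ 0.07067602  0.00035319 -0.01300188] 0.051001520733968755
```

Call:
jog_arm(series=[{"xyz":[-0.0006,-0.0009,0],"twist":0,"jaw":0.0},{"xyz":[-0.0006,-0.0009,0.002],"twist":0,"jaw":0.0},{"xyz":[-0.0006,-0.0009,0.004],"twist":0,"jaw":0.0},{"xyz":[-0.0006,-0.0009,0.005],"twist":0,"jaw":0.0},{"xyz":[-0.0006,-0.0009,0.006],"twist":0,"jaw":0.0},{"xyz":[-0.0006,-0.0009,0.006],"twist":0,"jaw":0.0},{"xyz":[-0.0006,-0.0009,0.006],"twist":0,"jaw":0.0}])

```text
time_s: 7.95
tcp_pos: [0.5871, 0.0422, 0.2205]
orientation: [[-0.04, 0.999, -0.0], [0.999, 0.04, -0.0], [-0.0, -0.0, -1.0]]
wrist_force: [-0.0, -0.1, -1.2]
gripper_width: 0.0235
finger_force: 30.0
```

Call:
jog_arm(series=[{"xyz":[0,0,0.001],"twist":0,"jaw":0.0},{"xyz":[0,0,0.002],"twist":0,"jaw":0.0},{"xyz":[0,0,0.003],"twist":0,"jaw":0.0},{"xyz":[0,0,0.0035],"twist":0,"jaw":0.0},{"xyz":[0,0,0.0035],"twist":0,"jaw":0.0}])

```text
time_s: 8.45
tcp_pos: [0.587, 0.0422, 0.2169]
orientation: [[-0.04, 0.999, -0.0], [0.999, 0.04, 0.0], [0.0, -0.0, -1.0]]
wrist_force: [-0.4, -0.2, -1.9]
gripper_width: 0.0238
finger_force: 30.0
```

Call:
jog_arm(series=[{"xyz":[0,0,0.001],"twist":0,"jaw":0.0},{"xyz":[0,0,0.0015],"twist":0,"jaw":0.0},{"xyz":[0,0,0.002],"twist":0,"jaw":0.0},{"xyz":[0,0,0.002],"twist":0,"jaw":0.0}])

```text
time_s: 8.85
tcp_pos: [0.587, 0.0422, 0.2149]
orientation: [[-0.04, 0.999, -0.0], [0.999, 0.04, -0.0], [-0.0, -0.0, -1.0]]
wrist_force: [-0.1, 0.8, -1.3]
gripper_width: 0.0235
finger_force: 30.0
```

Call:
jog_arm(series=[{"xyz":[0,0,0.0007],"twist":0,"jaw":0.0},{"xyz":[0,0,0.0015],"twist":0,"jaw":0.0},{"xyz":[0,0,0.0015],"twist":0,"jaw":0.0}])

```text
time_s: 9.15
tcp_pos: [0.587, 0.0422, 0.2134]
orientation: [[-0.04, 0.999, -0.0], [0.999, 0.04, 0.0], [0.0, -0.0, -1.0]]
wrist_force: [-0.8, -0.4, -1.8]
gripper_width: 0.0239
finger_force: 30.0
```

Call:
jog_arm(series=[{"xyz":[0,0,0.0007],"twist":0,"jaw":0.0},{"xyz":[0,0,0.0014],"twist":0,"jaw":0.0},{"xyz":[0,0,0.0014],"twist":0,"jaw":0.0}])

```text
time_s: 9.45
tcp_pos: [0.587, 0.0422, 0.2119]
orientation: [[-0.04, 0.999, -0.0], [0.999, 0.04, -0.0], [-0.0, -0.0, -1.0]]
wrist_force: [0.0, -0.3, -1.7]
gripper_width: 0.0239
finger_force: 30.0
```

Call:
jog_arm(series=[{"xyz":[0,0,0.0006],"twist":0,"jaw":0.0},{"xyz":[0,0,0.001],"twist":0,"jaw":0.0},{"xyz":[0,0,0.001],"twist":0,"jaw":0.0}])

```text
time_s: 9.75
tcp_pos: [0.587, 0.0422, 0.211]
orientation: [[-0.04, 0.999, -0.0], [0.999, 0.04, -0.0], [-0.0, -0.0, -1.0]]
wrist_force: [-0.1, -0.4, -2.0]
gripper_width: 0.0238
finger_force: 30.0
```

Call:
jog_arm(series=[{"xyz":[0,0,0.0005],"twist":0,"jaw":0.0},{"xyz":[0,0,0.001],"twist":0,"jaw":0.0},{"xyz":[0,0,0.001],"twist":0,"jaw":0.0}])

```text
time_s: 10.05
tcp_pos: [0.5872, 0.0422, 0.2106]
orientation: [[-0.04, 0.999, 0.0], [0.999, 0.04, -0.0], [-0.0, 0.0, -1.0]]
wrist_force: [-3.5, -1.6, 6.4]
gripper_width: 0.0239
finger_force: 30.0
```

Run:
```python
from h import *
s=state(); f=grab_frame("wrist"); t=grab_frame("scene"); cv2.imwrite("pics/w4.png",np.hstack([f[0:300,170:470],cv2.resize(t[200:260,340:410],(350,300),interpolation=cv2.INTER_CUBIC)]))
print(s["time_s"],s["tcp_pos"],s["wrist_force"],s["wrist_torque"])
```

```text
10.05 [0.58717953 0.04222158 0.21062378] [-3.53604963 -1.63447964  6.3999773 ] [0.05200539 0.66212422 0.08872732]
```

View pics/w4.png

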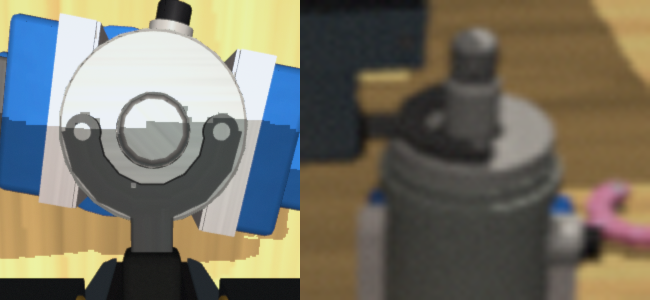

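Scene crop: the head looks down on the face. I'll test whether the pins are captive with a small sideways wiggle along x.

Call:
jog_arm(series=[{"xyz":[0,0,-0.0005],"twist":0,"jaw":0.0},{"xyz":[0.0005,0,-0.0005],"twist":0,"jaw":0.0},{"xyz":[0.001,0,-0.0005],"twist":0,"jaw":0.0},{"xyz":[0.0012,0,-0.0005],"twist":0,"jaw":0.0}])

```text
time_s: 10.55
tcp_pos: [0.5872, 0.0434, 0.2107]
orientation: [[-0.04, 0.999, 0.0], [0.999, 0.04, -0.0], [-0.0, 0.0, -1.0]]
wrist_force: [0.4, -2.5, 1.7]
gripper_width: 0.0239
finger_force: 30.0
```

Call:
jog_arm(series=[{"xyz":[-0.0008,0,0],"twist":0,"jaw":0.0},{"xyz":[-0.0016,0,0],"twist":0,"jaw":0.0},{"xyz":[-0.0024,0,0],"twist":0,"jaw":0.0},{"xyz":[-0.0024,0,0],"twist":0,"jaw":0.0}])

```text
time_s: 10.95
tcp_pos: [0.5872, 0.0413, 0.2107]
orientation: [[-0.04, 0.999, 0.0], [0.999, 0.04, 0.001], [0.001, 0.0, -1.0]]
wrist_force: [1.4, 3.7, 1.4]
gripper_width: 0.0237
finger_force: 30.0
```

Call:
jog_arm(series=[{"xyz":[-0.0005,0,-0.0003],"twist":0,"jaw":0.0},{"xyz":[-0.001,0,-0.0003],"twist":0,"jaw":0.0},{"xyz":[-0.001,0,-0.0003],"twist":0,"jaw":0.0}])

```text
time_s: 11.25
tcp_pos: [0.5871, 0.0411, 0.2106]
orientation: [[-0.04, 0.999, 0.0], [0.999, 0.04, 0.002], [0.002, 0.0, -1.0]]
wrist_force: [1.9, 13.0, -1.3]
gripper_width: 0.0239
finger_force: 30.0
```

Call:
jog_arm(series=[{"xyz":[0.0011,0,0],"twist":0,"jaw":0.0},{"xyz":[0.0022,0,0],"twist":0,"jaw":0.0},{"xyz":[0.0022,0,0.0006],"twist":0,"jaw":0.0},{"xyz":[0.0022,0,0.0006],"twist":0,"jaw":0.0}])

```text
time_s: 11.65
tcp_pos: [0.587, 0.0421, 0.2106]
orientation: [[-0.04, 0.999, -0.0], [0.999, 0.04, -0.0], [-0.0, -0.0, -1.0]]
wrist_force: [-2.2, 0.3, 6.1]
gripper_width: 0.024
finger_force: 30.0
```

Run:
```python
from h import *
s=state();print(s["time_s"],s["tcp_pos"],s["wrist_force"],s["wrist_torque"],np.degrees(np.arctan2(s["orientation"][1,0],s["orientation"][0,0])))
# rotation about pivot at tool x=r: clockwise from above by th = +twist about tool z (down)
r=.0700
for th in (2,4,6,8,10,12,14,16,18,20,22,24,26,28,30,32,34,36,38,40):
    t=np.radians(th); print(th, round(r-r*np.cos(t),4), round(-r*np.sin(t),4))
```

```text
11.65 [0.58703571 0.04211935 0.21055762] [-2.19130709  0.33459612  6.07382733] [0.27292028 0.3887064  0.07234235] 92.304826569238
2 0.0 -0.0024
4 0.0002 -0.0049
6 0.0004 -0.0073
8 0.0007 -0.0097
10 0.0011 -0.0122
12 0.0015 -0.0146
14 0.0021 -0.0169
16 0.0027 -0.0193
18 0.0034 -0.0216
20 0.0042 -0.0239
22 0.0051 -0.0262
24 0.0061 -0.0285
26 0.0071 -0.0307
28 0.0082 -0.0329
30 0.0094 -0.035
32 0.0106 -0.0371
34 0.012 -0.0391
36 0.0134 -0.0411
38 0.0148 -0.0431
40 0.0164 -0.045
```

Call:
jog_arm(series=[{"xyz":[0,-0.0012,0],"twist":1,"jaw":0.0},{"xyz":[0,-0.0024,0],"twist":2,"jaw":0.0},{"xyz":[0.0001,-0.0037,0],"twist":3,"jaw":0.0},{"xyz":[0.0002,-0.0049,0],"twist":4,"jaw":0.0}])

```text
time_s: 12.05
tcp_pos: [0.5826, 0.0424, 0.2106]
orientation: [[0.031, 1.0, 0.001], [1.0, -0.031, 0.0], [0.0, 0.001, -1.0]]
wrist_force: [4.3, 2.7, 2.0]
gripper_width: 0.0237
finger_force: 30.0
```

Call:
jog_arm(series=[{"xyz":[0,-0.0012,0],"twist":1,"jaw":0.0},{"xyz":[0,-0.0024,0],"twist":2,"jaw":0.0},{"xyz":[0.0001,-0.0037,0],"twist":3,"jaw":0.0},{"xyz":[0.0002,-0.0049,0],"twist":4,"jaw":0.0}])

```text
time_s: 12.45
tcp_pos: [0.5777, 0.0427, 0.2106]
orientation: [[0.101, 0.995, 0.001], [0.995, -0.101, 0.0], [0.0, 0.001, -1.0]]
wrist_force: [4.4, 1.9, 1.9]
gripper_width: 0.0236
finger_force: 30.0
```

```bash
cat > st.py <<'E'
from h import *
s=state();R=s["orientation"];print(s["time_s"],s["tcp_pos"],"tool F",R.T@s["wrist_force"],"tool M",R.T@s["wrist_torque"],np.degrees(np.arctan2(R[1,0],R[0,0])),s["gripper_width"])
E
python3 st.py
```

```text
12.45 [0.57767388 0.04270573 0.21057107] tool F [ 2.30296026  4.15996029 -1.90266049] tool M [-0.61951617  0.60549307 -0.14331228] 84.22675991516556 0.023579624459216887
```

Call:
jog_arm(series=[{"xyz":[0,-0.0012,0],"twist":1,"jaw":0.0},{"xyz":[0,-0.0024,0],"twist":2,"jaw":0.0},{"xyz":[0.0001,-0.0037,0],"twist":3,"jaw":0.0},{"xyz":[0.0002,-0.0049,0],"twist":4,"jaw":0.0},{"xyz":[0.0003,-0.0061,0],"twist":5,"jaw":0.0},{"xyz":[0.0004,-0.0073,0],"twist":6,"jaw":0.0},{"xyz":[0.0005,-0.0085,0],"twist":7,"jaw":0.0},{"xyz":[0.0007,-0.0097,0],"twist":8,"jaw":0.0},{"xyz":[0.0009,-0.011,0],"twist":9,"jaw":0.0},{"xyz":[0.0011,-0.0122,0],"twist":10,"jaw":0.0}])

```text
time_s: 13.45
tcp_pos: [0.5657, 0.045, 0.2106]
orientation: [[0.272, 0.962, 0.001], [0.962, -0.272, 0.0], [0.0, 0.001, -1.0]]
wrist_force: [5.2, 2.1, 3.8]
gripper_width: 0.024
finger_force: 30.0
```

```bash
python3 st.py
```

```text
13.45 [0.56565722 0.04500234 0.21058692] tool F [ 3.45979287  4.41126506 -3.80727628] tool M [-0.67132473  0.78938512 -0.18393679] 74.22319145366481 0.02401757431386024
```

Call:
jog_arm(series=[{"xyz":[0,-0.0009,0],"twist":0.75,"jaw":0.0},{"xyz":[0,-0.0018,0],"twist":1.5,"jaw":0.0},{"xyz":[0.0001,-0.0027,0],"twist":2.25,"jaw":0.0},{"xyz":[0.0001,-0.0037,0],"twist":3,"jaw":0.0}])

```text
time_s: 13.85
tcp_pos: [0.5621, 0.0461, 0.2106]
orientation: [[0.322, 0.947, 0.001], [0.947, -0.322, 0.0], [0.0, 0.001, -1.0]]
wrist_force: [6.0, 2.5, 1.6]
gripper_width: 0.024
finger_force: 30.0
```

Call:
jog_arm(series=[{"xyz":[0,-0.0006,0],"twist":0.5,"jaw":0.0},{"xyz":[0,-0.0012,0],"twist":1,"jaw":0.0}])

```text
time_s: 14.05
tcp_pos: [0.561, 0.0465, 0.2106]
orientation: [[0.338, 0.941, 0.001], [0.941, -0.338, 0.0], [0.001, 0.001, -1.0]]
wrist_force: [4.7, 3.1, 4.0]
gripper_width: 0.0239
finger_force: 30.0
```

```bash
python3 st.py
```

```text
14.05 [0.56098965 0.04648411 0.21057437] tool F [ 4.52318132  3.33362757 -4.01667515] tool M [-0.65732605  0.89422257 -0.14249521] 70.24171227488439 0.023920771909337224
```

Call:
jog_arm(series=[{"xyz":[0.0002,-0.0005,0],"twist":0.4,"jaw":0.0},{"xyz":[0.0004,-0.001,0],"twist":0.8,"jaw":0.0}])

```text
time_s: 14.25
tcp_pos: [0.5601, 0.0469, 0.2105]
orientation: [[0.351, 0.936, 0.001], [0.936, -0.351, -0.0], [-0.0, 0.001, -1.0]]
wrist_force: [4.0, -2.2, 4.7]
gripper_width: 0.0237
finger_force: 30.0
```

Call:
jog_arm(series=[{"xyz":[0,-0.0005,0],"twist":0.4,"jaw":0.0},{"xyz":[0,-0.001,0],"twist":0.8,"jaw":0.0}])

```text
time_s: 14.45
tcp_pos: [0.5591, 0.0473, 0.2105]
orientation: [[0.364, 0.931, 0.001], [0.931, -0.364, -0.0], [-0.0, 0.001, -1.0]]
wrist_force: [4.8, -2.9, 4.8]
gripper_width: 0.0237
finger_force: 30.0
```

Call:
jog_arm(series=[{"xyz":[0,-0.0005,0],"twist":0.4,"jaw":0.0},{"xyz":[0,-0.001,0],"twist":0.8,"jaw":0.0}])

```text
time_s: 14.65
tcp_pos: [0.5582, 0.0476, 0.2105]
orientation: [[0.377, 0.926, 0.001], [0.926, -0.377, -0.0], [-0.0, 0.001, -1.0]]
wrist_force: [6.0, -2.2, 4.1]
gripper_width: 0.0233
finger_force: 30.0
```

```bash
python3 st.py
```

```text
14.65 [0.55818254 0.04757788 0.21054757] tool F [ 0.27141269  6.39736776 -4.12849178] tool M [-0.93457938  0.13883261 -0.08668239] 67.85654554655399 0.023272902856737294
```

Call:
jog_arm(series=[{"xyz":[0,-0.0005,0],"twist":0.4,"jaw":0.0},{"xyz":[0,-0.001,0],"twist":0.8,"jaw":0.0}])

```text
time_s: 14.85
tcp_pos: [0.5573, 0.048, 0.2105]
orientation: [[0.39, 0.921, 0.001], [0.921, -0.39, -0.0], [0.0, 0.001, -1.0]]
wrist_force: [4.3, -1.7, 3.3]
gripper_width: 0.0238
finger_force: 30.0
```

Call:
jog_arm(series=[{"xyz":[0,-0.0006,0],"twist":0.5,"jaw":0.0},{"xyz":[0.0001,-0.0012,0],"twist":1.0,"jaw":0.0}])

```text
time_s: 15.05
tcp_pos: [0.5562, 0.0485, 0.2105]
orientation: [[0.406, 0.914, 0.001], [0.914, -0.406, -0.0], [-0.0, 0.001, -1.0]]
wrist_force: [4.1, -3.2, 5.3]
gripper_width: 0.0235
finger_force: 30.0
```

Call:
jog_arm(series=[{"xyz":[0,-0.0006,0],"twist":0.5,"jaw":0.0},{"xyz":[0.0001,-0.0012,0],"twist":1.0,"jaw":0.0}])

```text
time_s: 15.25
tcp_pos: [0.5551, 0.049, 0.2105]
orientation: [[0.422, 0.907, 0.001], [0.907, -0.422, -0.001], [-0.0, 0.001, -1.0]]
wrist_force: [3.7, -3.5, 5.9]
gripper_width: 0.0236
finger_force: 30.0
```

Call:
jog_arm(series=[{"xyz":[0,-0.0006,0],"twist":0.5,"jaw":0.0},{"xyz":[0.0001,-0.0012,0],"twist":1.0,"jaw":0.0}])

```text
time_s: 15.45
tcp_pos: [0.554, 0.0495, 0.2105]
orientation: [[0.437, 0.899, 0.0], [0.899, -0.437, -0.001], [-0.0, 0.001, -1.0]]
wrist_force: [3.5, -4.2, 5.4]
gripper_width: 0.0235
finger_force: 30.0
```

Call:
jog_arm(series=[{"xyz":[0,-0.0006,0],"twist":0.5,"jaw":0.0},{"xyz":[0,-0.0012,0],"twist":1.0,"jaw":0.0}])

```text
time_s: 15.65
tcp_pos: [0.5529, 0.0501, 0.2105]
orientation: [[0.453, 0.891, 0.0], [0.891, -0.453, -0.001], [-0.0, 0.001, -1.0]]
wrist_force: [4.2, -4.3, 5.4]
gripper_width: 0.0239
finger_force: 30.0
```

Call:
jog_arm(series=[{"xyz":[0,-0.0006,0],"twist":0.5,"jaw":0.0},{"xyz":[0,-0.0012,0],"twist":1.0,"jaw":0.0}])

```text
time_s: 15.85
tcp_pos: [0.5518, 0.0506, 0.2105]
orientation: [[0.469, 0.883, 0.0], [0.883, -0.469, -0.001], [-0.0, 0.001, -1.0]]
wrist_force: [2.9, -3.5, 5.9]
gripper_width: 0.0239
finger_force: 30.0
```

Call:
jog_arm(series=[{"xyz":[0,-0.0006,0],"twist":0.5,"jaw":0.0},{"xyz":[0,-0.0012,0],"twist":1.0,"jaw":0.0}])

```text
time_s: 16.05
tcp_pos: [0.5507, 0.0512, 0.2105]
orientation: [[0.484, 0.875, 0.0], [0.875, -0.484, -0.001], [-0.0, 0.001, -1.0]]
wrist_force: [3.6, -3.3, 5.9]
gripper_width: 0.0238
finger_force: 30.0
```

Call:
jog_arm(series=[{"xyz":[0,-0.0006,0],"twist":0.5,"jaw":0.0},{"xyz":[0,-0.0012,0],"twist":1.0,"jaw":0.0}])

```text
time_s: 16.25
tcp_pos: [0.5496, 0.0518, 0.2105]
orientation: [[0.499, 0.867, 0.0], [0.867, -0.499, -0.001], [-0.0, 0.001, -1.0]]
wrist_force: [4.0, -2.7, 5.9]
gripper_width: 0.0237
finger_force: 30.0
```

Call:
jog_arm(series=[{"xyz":[0,-0.0006,0],"twist":0.5,"jaw":0.0},{"xyz":[0,-0.0012,0],"twist":1.0,"jaw":0.0}])

```text
time_s: 16.45
tcp_pos: [0.5486, 0.0524, 0.2105]
orientation: [[0.514, 0.858, 0.0], [0.858, -0.514, -0.001], [-0.0, 0.001, -1.0]]
wrist_force: [2.8, -2.7, 6.8]
gripper_width: 0.0238
finger_force: 30.0
```

```bash
python3 st.py
```

```text
16.45 [0.54861771 0.05241219 0.21052572] tool F [-0.90212889  3.78031239 -6.80806755] tool M [-0.68322648  0.02221069 -0.12212388] 59.05838837491556 0.023847325082622335
```

Call:
jog_arm(series=[{"xyz":[0,-0.0006,0],"twist":0.5,"jaw":0.0},{"xyz":[0,-0.0012,0],"twist":1.0,"jaw":0.0}])

```text
time_s: 16.65
tcp_pos: [0.5478, 0.0529, 0.2106]
orientation: [[0.528, 0.849, 0.001], [0.849, -0.528, -0.001], [-0.0, 0.001, -1.0]]
wrist_force: [5.3, -3.2, 3.4]
gripper_width: 0.0241
finger_force: 30.0
```

Call:
jog_arm(series=[{"xyz":[0,-0.0003,0],"twist":0.25,"jaw":0.0},{"xyz":[0,-0.0006,0],"twist":0.5,"jaw":0.0}])

```text
time_s: 16.85
tcp_pos: [0.5475, 0.0531, 0.2106]
orientation: [[0.535, 0.845, 0.001], [0.845, -0.535, -0.001], [-0.0, 0.002, -1.0]]
wrist_force: [7.9, -5.6, 3.8]
gripper_width: 0.0238
finger_force: 30.1
```

```bash
python3 st.py
```

```text
16.85 [0.54746092 0.05313094 0.21056704] tool F [-0.53606073  9.68204891 -3.74301129] tool M [-1.52543715 -0.05507231 -0.83693599] 57.63459777685218 0.023847634490139713
```

Solid at the stop. Total torque is about 0.07*9.7+0.84 ≈ 1.5 N m. I'll hold briefly to confirm.

Call:
jog_arm(series=[{"xyz":[0,0,0],"twist":0,"jaw":0.0},{"xyz":[0,0,0],"twist":0,"jaw":0.0}])

```text
time_s: 17.05
tcp_pos: [0.5474, 0.0531, 0.2105]
orientation: [[0.535, 0.845, 0.001], [0.845, -0.535, -0.001], [-0.0, 0.002, -1.0]]
wrist_force: [5.7, -4.3, 3.2]
gripper_width: 0.0235
finger_force: 30.1
```

```bash
python3 st.py; sleep 0.1; python3 st.py
```

```text
17.05 [0.54744824 0.05312042 0.21054522] tool F [-0.57070689  7.14615472 -3.1681965 ] tool M [-1.41361236 -0.07576857 -0.81210065] 57.64494068871373 0.023485321035335044
17.05 [0.54744824 0.05312042 0.21054522] tool F [-0.57070689  7.14615472 -3.1681965 ] tool M [-1.41361236 -0.07576857 -0.81210065] 57.64494068871373 0.023485321035335044
```

Call:
jog_arm(series=[{"xyz":[0,0.0006,0],"twist":-0.5,"jaw":0.0},{"xyz":[0,0.0012,0],"twist":-1.2,"jaw":0.0},{"xyz":[0,0.0012,0],"twist":-1.2,"jaw":0.0}])

```text
time_s: 17.35
tcp_pos: [0.5482, 0.0526, 0.2105]
orientation: [[0.518, 0.855, 0.001], [0.855, -0.518, -0.001], [-0.0, 0.001, -1.0]]
wrist_force: [2.7, -3.7, 6.0]
gripper_width: 0.0238
finger_force: 30.0
```

```bash
python3 st.py
```

```text
17.35 [0.54819429 0.05264757 0.21052478] tool F [-1.74042838  4.20884964 -5.97658485] tool M [-0.92875548  0.08846291 -0.01200469] 58.78889709432419 0.023846895610302125
```

Call:
jog_arm(series=[{"xyz":[0,0.0005,0],"twist":0,"jaw":0.0},{"xyz":[0,0.0005,-0.001],"twist":0,"jaw":0.0},{"xyz":[0,0.0005,-0.003],"twist":0,"jaw":0.0},{"xyz":[0,0.0005,-0.005],"twist":0,"jaw":0.0},{"xyz":[0,0.0005,-0.005],"twist":0,"jaw":0.0}])

```text
time_s: 17.85
tcp_pos: [0.5482, 0.0528, 0.2147]
orientation: [[0.518, 0.855, -0.0], [0.855, -0.518, 0.0], [-0.0, -0.0, -1.0]]
wrist_force: [8.9, 1.8, -6.9]
gripper_width: 0.0238
finger_force: 30.0
```

```bash
python3 st.py
```

```text
17.85 [0.54821052 0.05280001 0.21468407] tool F [6.12482379 6.72179737 6.92978034] tool M [-1.13755037  0.74749623  0.04639235] 58.77636895033327 0.023800271812915667
```

Call:
jog_arm(series=[{"xyz":[0.0005,0.0005,0],"twist":0,"jaw":0.0},{"xyz":[0.0005,0.0005,-0.001],"twist":0,"jaw":0.0},{"xyz":[0.0005,0.0005,-0.003],"twist":0,"jaw":0.0},{"xyz":[0.0005,0.0005,-0.006],"twist":0,"jaw":0.0},{"xyz":[0.0005,0.0005,-0.009],"twist":0,"jaw":0.0},{"xyz":[0.0005,0.0005,-0.012],"twist":0,"jaw":0.0},{"xyz":[0.0005,0.0005,-0.012],"twist":0,"jaw":0.0}])

```text
time_s: 18.55
tcp_pos: [0.5489, 0.0535, 0.2269]
orientation: [[0.518, 0.855, -0.0], [0.855, -0.518, 0.001], [0.001, -0.001, -1.0]]
wrist_force: [7.6, 5.5, -6.4]
gripper_width: 0.0237
finger_force: 30.0
```

```bash
python3 st.py
python3 - <<'E'
from h import *
f=grab_frame("wrist"); t=grab_frame("scene"); cv2.imwrite("pics/w5.png",np.hstack([f[0:300,170:470],cv2.resize(t[200:260,340:410],(350,300),interpolation=cv2.INTER_CUBIC)]))
E
```

```text
18.55 [0.54890097 0.05345287 0.2269063 ] tool F [8.63891587 3.5968397  6.41598089] tool M [-0.57260097  1.42810561 -0.2712738 ] 58.790955614973754 0.023658843360077574
```

View pics/w5.png

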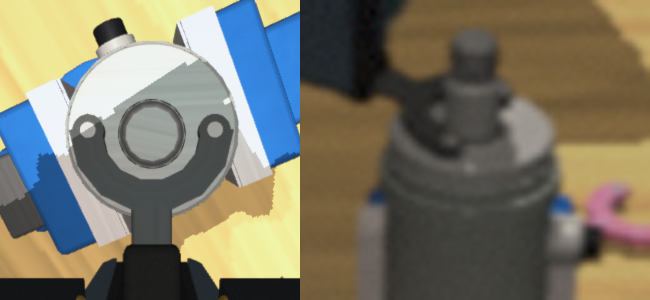

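The wrist crop shows the boss spacing shrunk to 128 px (bosses at (88,130) and (215,130)). The head has tipped down in the fingers and the pins are dragging in the holes. I'll lower again to level it, then unload sideways before lifting.

Call:
jog_arm(series=[{"xyz":[0,0,0.003],"twist":0,"jaw":0.0},{"xyz":[0,0,0.006],"twist":0,"jaw":0.0},{"xyz":[0,0,0.009],"twist":0,"jaw":0.0},{"xyz":[0,0,0.012],"twist":0,"jaw":0.0},{"xyz":[0,0,0.014],"twist":0,"jaw":0.0},{"xyz":[0,0,0.0155],"twist":0,"jaw":0.0},{"xyz":[0,0,0.0165],"twist":0,"jaw":0.0},{"xyz":[0,0,0.0165],"twist":0,"jaw":0.0}])

```text
time_s: 19.45
tcp_pos: [0.5482, 0.0522, 0.2106]
orientation: [[0.518, 0.855, -0.002], [0.855, -0.518, -0.001], [-0.002, -0.001, -1.0]]
wrist_force: [-4.3, -6.0, 7.7]
gripper_width: 0.0241
finger_force: 30.0
```

```bash
python3 st.py
python3 - <<'E'
from m import *
f=grab_frame("wrist"); cv2.imwrite("pics/w6.png",f); g=cv2.cvtColor(f,6)
print([blob(g,u,130,9,False) for u in(253,391)])
E
```

```text
19.45 [0.54818685 0.05222824 0.21058924] tool F [-7.39355745 -0.54688027 -7.69033322] tool M [ 0.09808722 -1.43056903 -0.29028333] 58.812035389925455 0.024122114983563973
[(np.float64(247.75494736842106), np.float64(127.50891228070175)), (np.float64(391.9617486338798), np.float64(129.69945355191257))]
```

Call:
jog_arm(series=[{"xyz":[-0.0006,0,-0.0004],"twist":-0.3,"jaw":0.0},{"xyz":[-0.0006,0,-0.0006],"twist":-0.3,"jaw":0.0},{"xyz":[-0.0006,0,-0.0006],"twist":-0.3,"jaw":0.0}])

```text
time_s: 19.8
tcp_pos: [0.5482, 0.0521, 0.2108]
orientation: [[0.514, 0.858, -0.001], [0.858, -0.514, -0.0], [-0.001, -0.001, -1.0]]
wrist_force: [-0.9, -5.1, -2.9]
gripper_width: 0.0236
finger_force: 30.0
```

```bash
python3 st.py
```

```text
19.8 [0.54817593 0.05212671 0.21083506] tool F [-4.85690844  1.87922175  2.89410911] tool M [-0.45327693 -1.09650542 -0.0057021 ] 59.08684915272569 0.023644178034739328
```

Call:
jog_arm(series=[{"xyz":[-0.0005,0.0002,0],"twist":0,"jaw":0.0},{"xyz":[-0.0005,0.0002,-0.0005],"twist":0,"jaw":0.0},{"xyz":[-0.0005,0.0002,-0.001],"twist":0,"jaw":0.0},{"xyz":[-0.0005,0.0002,-0.0015],"twist":0,"jaw":0.0}])

```text
time_s: 20.2
tcp_pos: [0.5485, 0.0519, 0.2128]
orientation: [[0.513, 0.858, -0.001], [0.858, -0.513, -0.0], [-0.0, -0.0, -1.0]]
wrist_force: [-1.6, -1.6, -2.6]
gripper_width: 0.0235
finger_force: 30.0
```

```bash
python3 st.py
```

```text
20.2 [0.54846443 0.05193399 0.21280907] tool F [-2.20518779 -0.57891716  2.58637435] tool M [ 0.06388651 -0.63896016 -0.02473739] 59.10498660210486 0.02353682158432194
```

Now nearly free (2.6 N is about its weight). I'll lift on gently.

Call:
jog_arm(series=[{"xyz":[-0.0002,0,-0.001],"twist":0,"jaw":0.0},{"xyz":[-0.0002,0,-0.002],"twist":0,"jaw":0.0},{"xyz":[-0.0002,0,-0.003],"twist":0,"jaw":0.0},{"xyz":[-0.0002,0,-0.003],"twist":0,"jaw":0.0}])

```text
time_s: 20.6
tcp_pos: [0.5487, 0.0518, 0.2161]
orientation: [[0.514, 0.858, 0.0], [0.858, -0.514, 0.0], [0.0, 0.0, -1.0]]
wrist_force: [-1.2, -0.4, -2.6]
gripper_width: 0.024
finger_force: 30.0
```

```bash
python3 st.py
python3 - <<'E'
from m import *
f=grab_frame("wrist"); cv2.imwrite("pics/w7.png",f); g=cv2.cvtColor(f,6)
print([blob(g,u,130,7,False) for u in(253,391)])
E
```

```text
20.6 [0.54867322 0.05176532 0.2161416 ] tool F [-0.94605503 -0.81405591  2.58443931] tool M [ 0.09719236 -0.3494279  -0.06613836] 59.10037909774329 0.023955823468854526
[(np.float64(250.19532346063912), np.float64(126.27373343725642)), (np.float64(397.57142857142856), np.float64(130.25))]
```

Call:
jog_arm(series=[{"xyz":[0,0,-0.001],"twist":0,"jaw":0.0},{"xyz":[0,0,-0.002],"twist":0,"jaw":0.0},{"xyz":[0,0,-0.003],"twist":0,"jaw":0.0},{"xyz":[0,0,-0.005],"twist":0,"jaw":0.0},{"xyz":[0,0,-0.007],"twist":0,"jaw":0.0},{"xyz":[0,0,-0.007],"twist":0,"jaw":0.0}])

```text
time_s: 21.25
tcp_pos: [0.5488, 0.0517, 0.2233]
orientation: [[0.514, 0.858, 0.001], [0.858, -0.514, 0.0], [0.0, 0.001, -1.0]]
wrist_force: [0.3, 0.2, -2.6]
gripper_width: 0.0235
finger_force: 30.0
```

```bash
python3 st.py
python3 - <<'E'
from m import *
f=grab_frame("wrist"); t=grab_frame("scene"); cv2.imwrite("pics/w8.png",np.hstack([f[0:300,170:470],cv2.resize(t[200:260,340:410],(350,300),interpolation=cv2.INTER_CUBIC)]))
E
```

```text
21.25 [0.54878853 0.0517222  0.22328803] tool F [0.36032195 0.17180876 2.62174321] tool M [ 0.02232311 -0.18246829  0.03559242] 59.100730979183986 0.023456753725929626
```

View pics/w8.png

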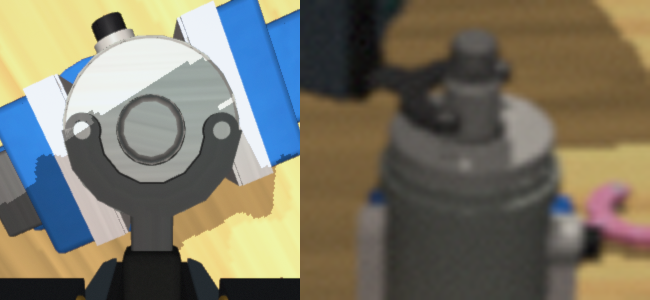

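Free: the head is level, about 141 px between bosses, and a hole shows below it in the scene crop. Now I'll lift clear and carry the spanner back to its old spot.

Call:
jog_arm(series=[{"xyz":[0,0,-0.015],"twist":0,"jaw":0.0},{"xyz":[0,0,-0.035],"twist":0,"jaw":0.0},{"xyz":[0,0,-0.055],"twist":0,"jaw":0.0},{"xyz":[0,0,-0.07],"twist":0,"jaw":0.0},{"xyz":[-0.005,0.001,-0.078],"twist":0,"jaw":0.0},{"xyz":[-0.02,0.004,-0.08],"twist":0,"jaw":0.0},{"xyz":[-0.045,0.01,-0.08],"twist":-2,"jaw":0.0},{"xyz":[-0.075,0.016,-0.08],"twist":-5,"jaw":0.0},{"xyz":[-0.105,0.023,-0.08],"twist":-8,"jaw":0.0},{"xyz":[-0.135,0.029,-0.07],"twist":-11,"jaw":0.0},{"xyz":[-0.165,0.036,-0.05],"twist":-14,"jaw":0.0},{"xyz":[-0.195,0.042,-0.025],"twist":-17,"jaw":0.0},{"xyz":[-0.22,0.047,0.005],"twist":-20,"jaw":0.0},{"xyz":[-0.24,0.052,0.035],"twist":-23,"jaw":0.0},{"xyz":[-0.255,0.055,0.065],"twist":-25.3,"jaw":0.0},{"xyz":[-0.265,0.057,0.095],"twist":-25.3,"jaw":0.0},{"xyz":[-0.265,0.057,0.125],"twist":-25.3,"jaw":0.0},{"xyz":[-0.265,0.057,0.15],"twist":-25.3,"jaw":0.0},{"xyz":[-0.265,0.057,0.17],"twist":-25.3,"jaw":0.0},{"xyz":[-0.265,0.057,0.185],"twist":-25.3,"jaw":0.0}])

```text
time_s: 23.35
tcp_pos: [0.4598, -0.2051, 0.0362]
orientation: [[0.098, 0.995, -0.002], [0.995, -0.098, 0.001], [0.001, -0.002, -1.0]]
wrist_force: [-0.3, -0.0, -1.3]
gripper_width: 0.0239
finger_force: 30.0
```

Call:
jog_arm(series=[{"xyz":[0,0,0.006],"twist":0,"jaw":0.0},{"xyz":[0,0,0.012],"twist":0,"jaw":0.0},{"xyz":[0,0,0.017],"twist":0,"jaw":0.0},{"xyz":[0,0,0.021],"twist":0,"jaw":0.0},{"xyz":[0,0,0.024],"twist":0,"jaw":0.0},{"xyz":[0,0,0.024],"twist":0,"jaw":0.0},{"xyz":[0,0,0.024],"twist":0,"jaw":0.0}])

```text
time_s: 24.05
tcp_pos: [0.4615, -0.205, 0.0141]
orientation: [[0.097, 0.995, 0.0], [0.995, -0.097, -0.0], [-0.0, 0.0, -1.0]]
wrist_force: [0.2, -0.1, -1.8]
gripper_width: 0.0236
finger_force: 30.0
```

Call:
jog_arm(series=[{"xyz":[0,0,0.003],"twist":0,"jaw":0.0},{"xyz":[0,0,0.006],"twist":0,"jaw":0.0},{"xyz":[0,0,0.008],"twist":0,"jaw":0.0},{"xyz":[0,0,0.0092],"twist":0,"jaw":0.0},{"xyz":[0,0,0.0092],"twist":0,"jaw":0.0}])

```text
time_s: 24.55
tcp_pos: [0.4614, -0.2049, 0.0046]
orientation: [[0.098, 0.995, -0.0], [0.995, -0.098, 0.0], [0.0, -0.0, -1.0]]
wrist_force: [-0.4, 0.7, 0.6]
gripper_width: 0.0238
finger_force: 30.0
```

Call:
jog_arm(series=[{"xyz":[0,0,0],"twist":0,"jaw":0.03},{"xyz":[0,0,0],"twist":0,"jaw":0.04},{"xyz":[0,0,0],"twist":0,"jaw":0.05},{"xyz":[0,0,0],"twist":0,"jaw":0.05},{"xyz":[0,0,-0.01],"twist":0,"jaw":0.05},{"xyz":[0,0,-0.04],"twist":0,"jaw":0.05},{"xyz":[0,0,-0.08],"twist":0,"jaw":0.05},{"xyz":[0,0,-0.12],"twist":0,"jaw":0.05},{"xyz":[0,0,-0.16],"twist":0,"jaw":0.05},{"xyz":[-0.02,0,-0.2],"twist":0,"jaw":0.05},{"xyz":[-0.05,0,-0.22],"twist":0,"jaw":0.05},{"xyz":[-0.08,0,-0.22],"twist":0,"jaw":0.05},{"xyz":[-0.1,0,-0.22],"twist":0,"jaw":0.05},{"xyz":[-0.1,0,-0.22],"twist":0,"jaw":0.05}])

```text
time_s: 25.95
tcp_pos: [0.4514, -0.3062, 0.2256]
orientation: [[0.099, 0.995, 0.001], [0.995, -0.099, -0.001], [-0.001, 0.001, -1.0]]
wrist_force: [0.3, 0.7, 0.4]
gripper_width: 0.0494
finger_force: 0.0
```

```bash
python3 st.py
python3 - <<'E'
from m import *
f=grab_frame("top"); a=cv2.resize(f[180:360,200:440],(640,480),interpolation=cv2.INTER_CUBIC); cv2.imwrite("pics/end.png",a)
E
```

```text
25.95 [ 0.45137631 -0.30622443  0.22564693] tool F [ 0.76168645  0.27374992 -0.44330959] tool M [ 0.02715023 -0.1198766  -0.00256011] 84.29276092079265 0.049446641689382516
```

View pics/end.png

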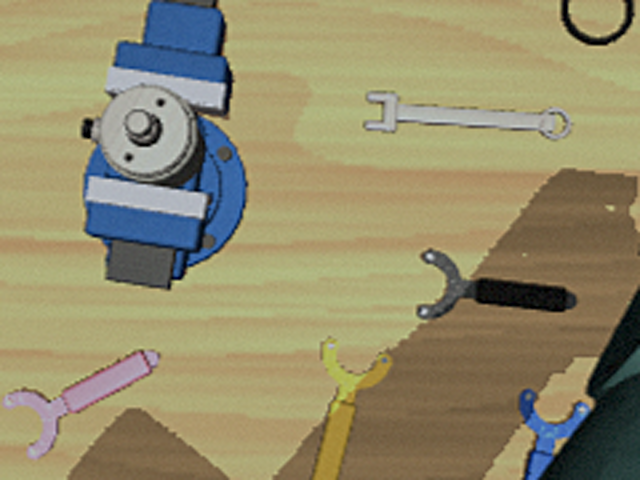

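End view: the spanner lies flat at (500,290) in the crop, clear of the vice. The gland hole line, (160,102) to (128,157), has turned clockwise about 31°. Nothing else has moved, so I'm handing in.

```bash
python3 -c "
from bench import job_done; print(job_done())"
```

```text
the job is handed in; nothing more can be done
None
```

The job is handed in at about 26 s of robot time. The gland was turned clockwise to its stop and nipped at about 1.3–1.5 N m by my force readings, and the spanner is back flat on the bench clear of the vice. On the first lift the pins dragged and the head tipped in the fingers, so I re-seated it, unloaded it sideways and lifted it clean.

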